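# Cap the cooling port: push on the cam-lever cap and lock both levers

### The job

Close off the welding press's cooling port: put the two-lever coupling cap on the grooved adaptor (not on the blanked port beside it) and push it down until it is fully home. Then swing its two cam levers down, one after the other, until both are fully shut, and let go, leaving the other things on the bench where they are.

Things in the scene. Friction and masses are not known exactly. Their poses are not given: they have to be found in the camera images.
- coupling_mid (a point): Centre, 41 mm above the mouth, of the loose aluminium coupling cap (0.3 to 0.5 kg), standing mouth down. Body 48 mm across, 46 mm high; blind bore 36.4 mm wide, 34 mm deep, open below. z points up its axis. Two cam levers stick out at its +y (a) and -y (b); their pivots lie 27.5 mm out from the axis, 25 mm below this point, hinge axis along x.
- coupling_knob (a point): Middle of the round ribbed knob on top of the cap, on its axis, 65 mm above the mouth: 30 mm across (33 mm at the top rim), from 50 to 82 mm above the mouth. Grip it from above along the cap's x, clear of the levers. Same axes as the cap.
- cam_lever_a (a joint): Angle of the steel cam lever at the cap's +y (62 mm long, 13 to 18 wide, 5 thick). 0 = fully shut: slopes outward, 50 degrees below level. At 1.57 (open, as at the start) it slopes outward, 40 degrees above level; at most 1.75. Stiff, stays where left; 1 to 2 N at its end moves it. Press its outer part down to shut it; it jams part-way unless the cap is fully home.
- cam_lever_b (a joint): The same lever on the cap's -y side, with the same values.
- lever_a_tip (a point): Middle of the upper face of lever a's paddle, 50 mm from its pivot: the place to press. The lever ends 12 mm farther out.
- lever_b_tip (a point): The same point on lever b.
- adaptor_top (a point): Centre of the top rim of the grooved steel adaptor, 85 mm above the bench; fixed, upright. Head 34 mm across, nose tapered to 25 mm over its top 6 mm, one wide groove 14.5 to 30 mm below the top. Round foot 64 mm across, 12 mm high. The cap fits turned any way about its axis and is fully home when coupling_mid is 7 mm above this point.
- seal_plunger (a joint): Black rubber plunger, 16 mm across, on the adaptor's top. 0 = standing 10 mm above the rim, where the cap first rests on it, 10 mm too high; 0.010 = pushed down flush with the rim (cap fully home). It takes a push of about 10 N, the cap's weight is not enough; it does not spring back.
- blank_port: The other upright steel port, 85 mm high, on the same foot but with a thick smooth stub, no groove, and a hex plug; fixed, nothing to do there. Origin on the bench under its axis. The two ports may stand either way round, left and right.
- spanner: Steel combination spanner lying flat, 151x25x8 mm, along its y; bystander. Origin under its centre.
- hex_key: L-shaped hex key lying flat, 88x33x5 mm; bystander. Origin under its centre.
- electrode: Small copper electrode standing upright, 18 mm across, 42 mm high; bystander. Origin under its centre.
- nest_block: Steel nest block with a hole, 40x60x18 mm; bystander. Origin under its centre.

How it is judged:
On the way, in this order (a step that is already met when the one before it is completed fails the run):
1. the cap is pushed fully home on the grooved adaptor with both levers still up (horizontal distance between coupling_mid and adaptor_top below 0.004 m and z of coupling_mid in the frame of adaptor_top between 0.004 and 0.0095 m and angle between coupling_mid's own z axis and vertical below 0.12 rad and value of joint each of cam_lever_a, cam_lever_b above 0.8 rad), for 0.2 s.
2. one cam lever is shut (value of joint any of cam_lever_a, cam_lever_b below 0.15 rad), for 0.05 s.
3. the other cam lever is shut too (value of joint each of cam_lever_a, cam_lever_b below 0.15 rad), for 0.05 s.
At the end, for the whole second after the job is handed in: The cap is at rest fully home on the grooved adaptor (its centre within 4 mm of the adaptor's axis and 4 to 9.5 mm above its top rim, tilted less than 0.12 rad) and both cam levers are within 0.15 rad of fully shut (all of step 3 and horizontal distance between coupling_mid and adaptor_top below 0.004 m and z of coupling_mid in the frame of adaptor_top between 0.004 and 0.0095 m and angle between coupling_mid's own z axis and vertical below 0.12 rad and linear speed of coupling below 0.02 m/s); the robot touches nothing.
It fails at once if a bystander is moved by more than 25 mm (distance of any of spanner, hex_key, electrode, nest_block from where it was at the start of the episode above 0.025 m).
It also fails if it takes over 69 s, if anything falls off the work surface, if the arm or the gripper's body presses on something with over 40 N, if the wrist force passes 120 N, or if a joint passes its speed limit or range.

### The arm

A 6-joint arm with a two-finger parallel gripper is mounted at the origin on a cart in front of the work surface, level with it; the furniture and walls round the work are solid. World frame = base frame: x ahead of the robot, y to its left, z up, the work surface at z = 0. Lengths are in m, angles in rad, forces in N, time in s.
With the tool pointing down it reaches from about 0.25 to 0.775 m from the base axis. Payload 4 kg.
Tool frame: the origin (TCP) lies at the very end of the fingers, on their centre line; the grasp point (between the pads) lies 19 mm behind it; z points along the fingers, y is the line along which they close (so a half turn about z gives the same grasp; the last joint's range is limited). The gripper opens to 94 mm and grips with 3 to 60 N. Pads are 16 mm wide; open, the fingers measure 119 mm over their backs; the gripper's body (75 mm by 177 mm) begins 78 mm behind the grasp point.
Start: joints at [1.225, 0.087, 1.371, -0, 1.684, -0.103], TCP at [0.132, 0.534, 0.206] pointing down, gripper open.
Joint ranges: [-3.1, 3.1], [-0.76, 2.03], [0.27, 2.55], [-1.08, 4.22], [0.17, 2.65], [-2.57, 2.57]. Speed limits (rad/s): [2.79, 2.79, 3.14, 3.14, 3.14, 3.14].

### API

Orientations are given as [roll, pitch, yaw] about the fixed x, y, z axes, in that order (R = Rz(yaw) Ry(pitch) Rx(roll)).
In Python, from bench import robot, vision gives the robot as it stands.
- The arm moves only by the shell command python3 -m crank 'ROWS'. ROWS is JSON, a list of rows, each a list of 3 entries, a list of its own where there are three numbers: the closure, from 0 (fully open) to 1 (shut), then the shift along the tool's x, y, z in m, then the turn, a rotation vector about the tool's x, y, z in degrees. A call has 1 to 8 rows; each row shifts and turns the commanded pose from where the row before left it, along the tool's axes as they then stand; what a row does not reach is not made up. A row lasts 1/10 s, in which the tool goes at most 50 mm and 8.59 degrees, less where a joint would pass 70% of its speed; a pose out of reach is approached as far as the arm can. A call with a gripper value outside its range is refused whole. The fingers move at their own pace and stop on an object; the grip force is fixed at half the most. Time passes only in rows, so rows that do not move let the fingers close. It gives the time, the measured TCP pose, the force, the opening and the grip force at its end, in the units of the state.
- robot.get_obs(): the state, without advancing time (a new reading comes with each control period).
- vision.snapshot(name): name is "scene" or "top" or "wrist"; returns a dict with "color" (420x560x3 uint8, red, green, blue), "z_map" (420x560 float32, m along the optical axis (not along the pixel's ray), 0 where there is no reading), "fx", "fy", "cx", "cy" (pixels), "R" (3x3) and "t" (3): a world point X has camera coordinates R X + t. Camera axes: x right, y down, z forward; pixel columns grow to the right and rows downward; lengths in m; the calibration is good to about 2 mm. A picture is of the moment at which its call begins.
- robot.close_job(): hands the job in; it is judged then, once.
The state is a dict: "time": time; "joint_positions": joint angles; "qvel": joint speeds; "joint_torque": joint torques, N m; "tool_pos": TCP position; "ee_rot": TCP orientation; "wrist_force": force on the tool from outside, world axes, zero at the start; "wrist_torque": the same for the moment, N m; "width": finger opening in m; "finger_force": force on a finger pad.
Only numpy, scipy, OpenCV 4.12 (cv2) and the standard library are available. Lean on these libraries where they do the work, as an engineer would, in place of code of your own. Each camera call takes 0.05 s, during which the arm holds its last target. There are 200 camera calls.

## Working session

There is one attempt and no reset: what is moved stays moved. The work goes in short steps, Python scripts to look and compute and a shell command to move; the robot and the scene stay as the last step left them, time stands still between calls to the robot, and variables do not carry over. Pictures are saved under pics/ and viewed, at most 10 in all, crops included, and the job is handed in when it is done.

```bash
mkdir -p pics; cat > h.py <<'E'
from bench import robot, vision
import numpy as np, cv2, pickle
def snap(n,f=None):
    s=vision.snapshot(n); pickle.dump(s,open(f'{f or n}.pkl','wb'))
    cv2.imwrite(f'pics/{f or n}.png',cv2.cvtColor(s["color"],cv2.COLOR_RGB2BGR)); return s
def load(n): return pickle.load(open(f'{n}.pkl','rb'))
def ray(s,u,v,z):
    d=s["R"].T@np.array([(u-s["cx"])/s["fx"],(v-s["cy"])/s["fy"],1]); c=-s["R"].T@s["t"]
    return c+d*(z-c[2])/d[2]
def cloud(s):
    z=s["z_map"]; v,u=np.mgrid[:z.shape[0],:z.shape[1]]
    P=np.stack([(u-s["cx"])/s["fx"]*z,(v-s["cy"])/s["fy"]*z,z],-1)
    W=(P-s["t"])@s["R"]; W[z==0]=np.nan; return W
E
python3 - <<'E'
from h import *
a=snap("top");b=snap("scene")
print(robot.get_obs())
for s in(a,b): print(-s["R"].T@s["t"], s["R"][2])
E
```

```text
{'time': 0.1, 'joint_positions': array([ 1.22493027e+00,  8.78700825e-02,  1.37205890e+00, -2.93252550e-05,
        1.68361584e+00, -1.03132853e-01]), 'qvel': array([-0.00021406, -0.00213809, -0.00327889,  0.00079548,  0.00083172,
        0.00050988]), 'joint_torque': array([ 2.04522083e-03, -3.41254377e+01, -3.03302264e+01,  7.19685573e-02,
        3.04574647e-02, -1.01224482e-04]), 'tool_pos': array([0.13206214, 0.53340803, 0.20444968]), 'ee_rot': array([-3.13964785e+00, -1.71986246e-04,  2.89885601e+00]), 'wrist_force': array([-0.63821104,  0.2299222 ,  0.04483484]), 'wrist_torque': array([-0.03112831,  0.04133324, -0.00710681]), 'finger_force': 0.0, 'width': 0.09378076506013223}
[0.44073997 0.01022148 1.01066836] [ 0.15390504  0.02709657 -0.98771403]
[0.13468042 0.4622574  0.65764543] [ 0.52799381 -0.49982638 -0.68658293]
```

View pics/top.png

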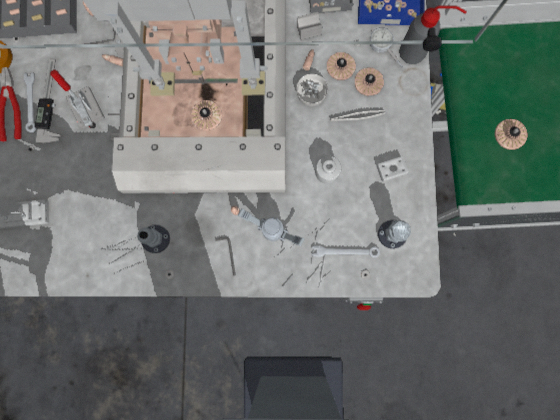

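View pics/scene.png

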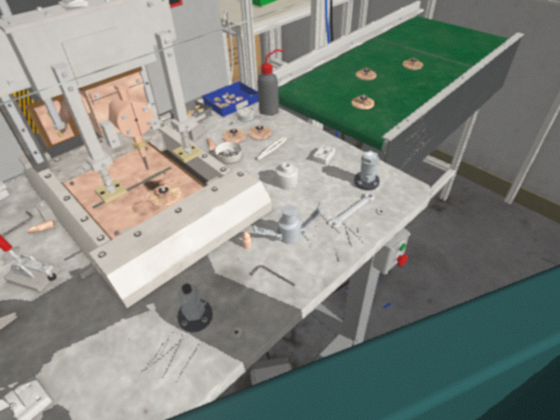

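The top view shows the cap at about (273,229), its levers reaching to (243,213) and (297,240). The port at (153,238) has a black plunger, so it is the adaptor. The port at (393,234) has a thick stub, so it is the blank. The spanner (345,250), hex key (228,255) and electrode (235,211) lie close to the cap.

```bash
python3 - <<'E'
from h import *
for n,boxes in(("top",dict(cap=(225,195,310,260),ad=(130,215,180,260),bl=(370,215,420,255))),("scene",dict(cap=(240,195,335,250),ad=(170,275,220,335)))):
    s=load(n);W=cloud(s)
    for k,(a,b,c,d) in boxes.items():
        P=W[b:d,a:c].reshape(-1,3);P=P[np.isfinite(P[:,0])]
        for lo,hi in((.02,.05),(.05,.07),(.07,.084),(.084,.1)):
            q=P[(P[:,2]>lo)&(P[:,2]<hi)]
            if len(q)>2: print(n,k,lo,len(q),q.mean(0).round(4),((q.max(0)+q.min(0))/2).round(4),np.ptp(q,axis=0).round(3))
s=load("top");sc=load("scene")
A=cv2.resize(s["color"][190:280,215:325],None,fx=5,fy=5,interpolation=2)
B=cv2.resize(sc["color"][190:280,230:340],None,fx=5,fy=5,interpolation=2)[:,:240]
B=cv2.resize(sc["color"][190:280,235:335],None,fx=4,fy=4,interpolation=2)
A=cv2.resize(s["color"][190:280,215:315],None,fx=4,fy=4,interpolation=2)
C=cv2.resize(sc["color"][270:340,150:225],None,fx=3,fy=3)
D=np.zeros((360+210,800,3),np.uint8);D[:360,:400]=A;D[:360,400:]=B;D[360:,:225]=C
E=cv2.resize(s["color"][210:265,125:185],None,fx=3.5,fy=3.5);D[360:360+E.shape[0],400:400+E.shape[1]]=E
cv2.imwrite("pics/crop.png",D[...,::-1])
for p in((273,229),): print(ray(s,*p,.082))
E
```

```text
top cap 0.02 525 [0.5649 0.0623 0.0375] [0.5691 0.0673 0.035 ] [0.087 0.146 0.03 ]
top cap 0.05 97 [0.548  0.0288 0.0552] [0.5596 0.0505 0.0574] [0.078 0.142 0.015]
top cap 0.07 171 [0.5596 0.0474 0.0815] [0.5591 0.0477 0.0802] [0.032 0.031 0.008]
top cap 0.084 17 [0.558  0.0483 0.0846] [0.5608 0.0464 0.0851] [0.027 0.029 0.002]
top ad 0.02 96 [0.5364 0.301  0.032 ] [0.5402 0.3064 0.0351] [0.039 0.026 0.029]
top ad 0.05 43 [0.5366 0.3011 0.0546] [0.5399 0.3041 0.0542] [0.03  0.019 0.007]
top ad 0.07 105 [0.5385 0.3076 0.0799] [0.54   0.3118 0.0771] [0.033 0.034 0.014]
top ad 0.084 112 [0.5397 0.31   0.0896] [0.5409 0.311  0.0909] [0.025 0.027 0.014]
top bl 0.02 43 [ 0.5432 -0.2042  0.0326] [ 0.5458 -0.2096  0.0347] [0.029 0.023 0.029]
top bl 0.05 21 [ 0.5439 -0.202   0.0545] [ 0.5465 -0.2049  0.0596] [0.031 0.016 0.019]
top bl 0.07 202 [ 0.5491 -0.2149  0.0786] [ 0.5506 -0.2172  0.0773] [0.042 0.044 0.013]
top bl 0.084 161 [ 0.5503 -0.2169  0.0855] [ 0.5504 -0.2169  0.0872] [0.035 0.034 0.006]
scene cap 0.02 1160 [0.5966 0.0675 0.036 ] [0.5928 0.0678 0.035 ] [0.143 0.151 0.03 ]
scene cap 0.05 274 [0.5963 0.0558 0.0572] [0.5962 0.0524 0.06  ] [0.16  0.139 0.02 ]
scene cap 0.07 167 [0.5536 0.0515 0.0796] [0.5554 0.05   0.0769] [0.031 0.033 0.012]
scene ad 0.02 231 [0.526  0.3181 0.0328] [0.532  0.3147 0.035 ] [0.032 0.035 0.03 ]
scene ad 0.05 127 [0.5278 0.3176 0.0555] [0.5332 0.3145 0.0598] [0.027 0.033 0.02 ]
scene ad 0.07 196 [0.529  0.3165 0.0791] [0.534  0.3143 0.077 ] [0.029 0.033 0.014]
scene ad 0.084 116 [0.5341 0.3155 0.0901] [0.5347 0.3146 0.0901] [0.023 0.025 0.012]
[0.551726   0.04442903 0.082     ]
```

View pics/crop.png

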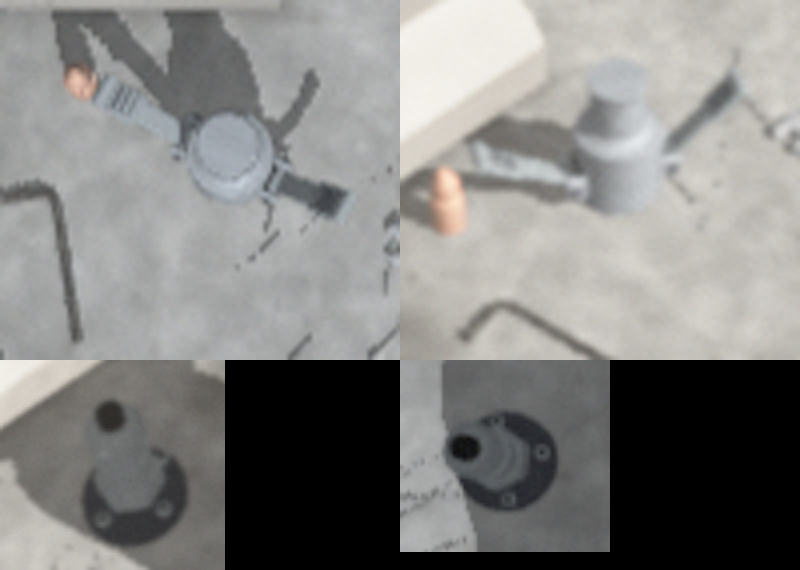

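Crops: the cap is upright with both levers up. The electrode is just beyond the left lever's tip, and the left port carries the black plunger. Next I compute the lever direction, nearby obstacle heights and the approach.

```bash
python3 - <<'E'
from h import *
s=load("top")
l=ray(s,240,214,.056);r=ray(s,301,241,.056);print(l,r,(l+r)/2,np.degrees(np.arctan2(*(l-r)[[1,0]])))
W=cloud(s)
for y0,y1 in((-.05,.15),(.15,.25),(.25,.4),(.4,.5)):
  for x0 in np.arange(.58,.8,.03):
    P=W[(W[...,0]>x0)&(W[...,0]<x0+.03)&(W[...,1]>y0)&(W[...,1]<y1)]
    print(y0,round(x0,2),P[:,2].max().round(3) if len(P) else None,end=' | ')
  print()
E
```

```text
[0.5871957  0.11627839 0.056     ] [ 0.52927527 -0.0139839   0.056     ] [0.55823549 0.05114725 0.056     ] 66.02793096508874
-0.05 0.58 0.055 | -0.05 0.61 0.033 | -0.05 0.64 0.062 | -0.05 0.67 0.074 | -0.05 0.7 0.075 | -0.05 0.73 0.076 | -0.05 0.76 0.076 | -0.05 0.79 0.375 | 
0.15 0.58 0.005 | 0.15 0.61 0.005 | 0.15 0.64 0.061 | 0.15 0.67 0.074 | 0.15 0.7 0.076 | 0.15 0.73 0.075 | 0.15 0.76 0.063 | 0.15 0.79 0.375 | 
0.25 0.58 0.005 | 0.25 0.61 0.005 | 0.25 0.64 0.064 | 0.25 0.67 0.076 | 0.25 0.7 0.076 | 0.25 0.73 0.076 | 0.25 0.76 0.076 | 0.25 0.79 0.375 | 
0.4 0.58 0.005 | 0.4 0.61 0.005 | 0.4 0.64 0.005 | 0.4 0.67 0.005 | 0.4 0.7 0.006 | 0.4 0.73 0.005 | 0.4 0.76 0.018 | 0.4 0.79 0.376 |
```

```bash

python3 -m crank '[[0,[-0.038,-0.026,0],[0,0,0]],[0,[-0.038,-0.026,0],[0,0,0]],[0,[-0.038,-0.026,0],[0,0,0]],[0,[-0.038,-0.026,0],[0,0,0]],[0,[-0.038,-0.026,0],[0,0,0]],[0,[-0.038,-0.026,0],[0,0,0]],[0,[-0.038,-0.026,0],[0,0,0]]]'
python3 -m crank '[[0,[-0.038,-0.026,0],[0,0,0]],[0,[-0.038,-0.026,0],[0,0,0]],[0,[-0.038,-0.026,0],[0,0,0]],[0,[-0.038,-0.026,0],[0,0,0]],[0,[-0.038,-0.026,0],[0,0,0]],[0,[-0.038,-0.026,0],[0,0,0]],[0,[-0.038,-0.026,0],[0,0,0]]]'
python3 -m crank '[[0,[0,0,0],[0,0,8.3]],[0,[0,0,0],[0,0,8.3]],[0,[0,0,0],[0,0,8.3]],[0,[0,0,0],[0,0,8.3]],[0,[0,0,0],[0,0,8.3]],[0,[0,0,0],[0,0,8.3]],[0,[0,0,0],[0,0,8.3]],[0,[0,0,0],[0,0,8.3]]]'
python3 -m crank '[[0,[0,0,0],[0,0,8.4]],[0,[0,0,0],[0,0,8.4]],[0,[0,0,0],[0,0,8.4]],[0,[0,0,0],[0,0,8.4]],[0,[0,0,0],[0,0,0]],[0,[0,0,0],[0,0,0]]]'
python3 - <<'E'
from h import *
s=snap("wrist","w1");o=robot.get_obs();print(o["tool_pos"],np.degrees(o["ee_rot"]),-s["R"].T@s["t"],s["R"][2])
E
```

```text
time: 0.8
tool_pos: [0.3473, 0.2916, 0.2051]
ee_rot: [-3.141, -0.0, 2.899]
wrist_force: [-0.2, 0.8, 0.1]
width: 0.0942
finger_force: 0.0
time: 1.5
tool_pos: [0.5619, 0.051, 0.2049]
ee_rot: [3.141, -0.001, 2.898]
wrist_force: [0.1, 0.2, 0.3]
width: 0.0942
finger_force: 0.0
time: 2.3
tool_pos: [0.5608, 0.0527, 0.2047]
ee_rot: [-3.14, -0.0, 1.734]
wrist_force: [0.1, 0.7, -1.3]
width: 0.0936
finger_force: 0.0
time: 2.9
tool_pos: [0.5609, 0.0527, 0.205]
ee_rot: [-3.141, 0.0, 1.157]
wrist_force: [-0.4, -0.4, 0.2]
width: 0.0939
finger_force: 0.0
[0.56096733 0.05266477 0.20514074] [-1.79965662e+02  8.50014351e-03  6.62339170e+01] [0.59285458 0.12332306 0.38301009] [-0.10719308 -0.23956085 -0.96494572]
```

View pics/w1.png

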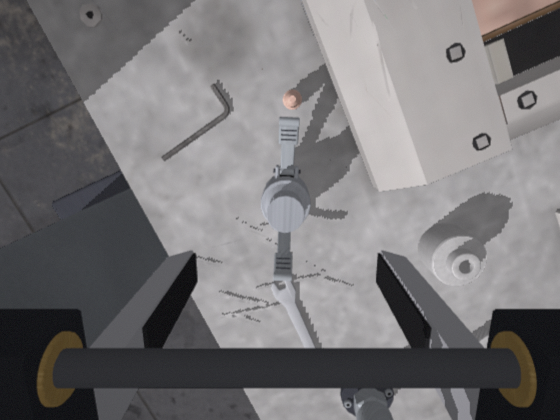

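The wrist view shows the cap below the tool, levers in line with the image vertical: tips at (289,120) and (283,277), knob top near (287,212). I'll measure the knob from this view's depth.

```bash
python3 - <<'E'
from h import *
s=load("w1");W=cloud(s)
P=W[170:245,250:325].reshape(-1,3);q=P[(P[:,2]>.076)&(P[:,2]<.092)]
c,r=cv2.minEnclosingCircle((q[:,:2]*1000).astype(np.float32));print(len(q),q.mean(0),q[:,2].max(),c,r, np.median(q,0))
g=s["color"][170:245,250:325];m=((W[170:245,250:325,2]>.076)).astype(np.uint8)
M=cv2.moments(m,True);u,v=M["m10"]/M["m00"]+250,M["m01"]/M["m00"]+170;print(u,v,ray(s,u,v,.082))
# lever ends, z~.05..
for a,b in((110,160),(245,285)):
    Q=W[a:b,272:305].reshape(-1,3);q2=Q[(Q[:,2]>.04)&(Q[:,2]<.07)];print(q2.mean(0),np.median(q2,0))
    print([ray(s,*p,.056) for p in [(289,120),(283,277)]])
E
```

```text
1113 [0.55919847 0.05032597 0.08080055] 0.08296798346929497 (559.0408935546875, 49.82963180541992) 16.438858032226562 [0.55930451 0.05048189 0.08079893]
285.21832884097034 213.94609164420484 [0.55935425 0.0506648  0.082     ]
[0.59033882 0.11398378 0.04629176] [0.59026419 0.11404897 0.04582021]
[array([0.59307901, 0.11936905, 0.056     ]), array([ 0.52918611, -0.01215903,  0.056     ])]
[ 0.53231235 -0.0040351   0.05082971] [ 0.53234906 -0.00433735  0.05023627]
[array([0.59307901, 0.11936905, 0.056     ]), array([ 0.52918611, -0.01215903,  0.056     ])]
```

```bash

python3 -m crank '[[0,[-0.003,-0.0005,0.03],[0,0,2]],[0,[0,0,0.04],[0,0,0]],[0,[0,0,0.04],[0,0,0]],[0,[0,0,0.03],[0,0,0]],[0,[0,0,0.012],[0,0,0]],[0,[0,0,0],[0,0,0]],[0,[0,0,0],[0,0,0]]]'
python3 -m crank '[[1,[0,0,0],[0,0,0]],[1,[0,0,0],[0,0,0]],[1,[0,0,0],[0,0,0]],[1,[0,0,0],[0,0,0]],[1,[0,0,0],[0,0,0]],[1,[0,0,0],[0,0,0]],[1,[0,0,0],[0,0,0]],[1,[0,0,0],[0,0,0]]]'
```

```text
time: 3.65
tool_pos: [0.5606, 0.0501, 0.0551]
ee_rot: [3.139, -0.001, 1.119]
wrist_force: [0.9, 0.6, 0.9]
width: 0.0939
finger_force: 0.0
time: 4.45
tool_pos: [0.5594, 0.0502, 0.0534]
ee_rot: [-3.141, -0.0, 1.119]
wrist_force: [-1.7, 0.3, 0.6]
width: 0.0334
finger_force: 0.7
```

```bash

python3 -m crank '[[1,[0,0,0],[0,0,0]],[1,[0,0,0],[0,0,0]],[1,[0,0,0],[0,0,0]],[1,[0,0,0],[0,0,0]]]'
python3 -m crank '[[1,[0,0,-0.02],[0,0,0]],[1,[0,0,-0.04],[0,0,0]],[1,[0,0,-0.04],[0,0,0]],[1,[0,0,-0.03],[0,0,0]],[1,[0,0,0],[0,0,0]],[1,[0,0,0],[0,0,0]]]'
```

```text
time: 4.85
tool_pos: [0.5592, 0.0502, 0.0534]
ee_rot: [-3.141, 0.0, 1.119]
wrist_force: [-1.6, 0.6, 1.0]
width: 0.0303
finger_force: 30.0
time: 5.45
tool_pos: [0.5592, 0.05, 0.1822]
ee_rot: [-3.141, 0.0, 1.118]
wrist_force: [-0.6, -0.1, -3.8]
width: 0.0302
finger_force: 30.0
```

```bash

python3 -m crank '[[1,[0.032,-0.0335,-0.005],[0,0,0]],[1,[0.032,-0.0335,-0.005],[0,0,0]],[1,[0.032,-0.0335,0],[0,0,0]],[1,[0.032,-0.0335,0],[0,0,0]],[1,[0,0,0],[0,0,0]],[1,[0,0,0],[0,0,0]]]'
python3 - <<'E'
from h import *
s=snap("wrist","w2");o=robot.get_obs();print(o["tool_pos"],np.degrees(o["ee_rot"]))
W=cloud(s);m=(W[...,2]>.07)&(W[...,2]<.1)&(np.hypot(W[...,0]-.539,W[...,1]-.314)<.035)
q=W[m];print(len(q),q.mean(0))
for lo,hi in((.083,.088),(.09,.1),(.075,.082)):
    k=q[(q[:,2]>lo)&(q[:,2]<hi)]
    if len(k): print(lo,len(k),k.mean(0),cv2.minEnclosingCircle((k[:,:2]*1000).astype(np.float32)))
E
```

```text
time: 6.05
tool_pos: [0.493, 0.224, 0.1898]
ee_rot: [-3.138, 0.005, 1.121]
wrist_force: [-0.5, -0.4, -3.4]
width: 0.0304
finger_force: 30.0
[0.49363858 0.22314504 0.19033565] [-179.81781543    0.25995914   64.12646366]
1706 [0.53930352 0.31392013 0.08494142]
0.083 589 [0.53946679 0.31408259 0.08398466] ((539.3717041015625, 314.4577941894531), 13.625988960266113)
0.09 417 [0.53946959 0.3142247  0.09381108] ((539.4756469726562, 314.38482666015625), 7.923267364501953)
0.075 532 [0.53934042 0.31371062 0.07986262] ((539.504150390625, 314.34527587890625), 16.864267349243164)
```

View pics/w2.png

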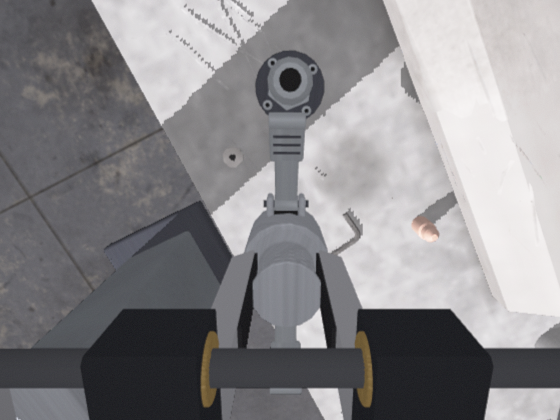

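The adaptor sits at (290,80) in the wrist view, with its plunger and hex flange clearly visible; the cap hangs straight in the fingers.

```bash

python3 -m crank '[[1,[0.035,0.0005,0],[0,0,0]],[1,[0.035,0.0005,0],[0,0,0]],[1,[0.032,0.0004,0],[0,0,0]],[1,[0,0,0.02],[0,0,0]],[1,[0,0,0.015],[0,0,0]],[1,[0,0,0],[0,0,0]],[1,[0,0,0],[0,0,0]]]'
python3 - <<'E'
from h import *
o=robot.get_obs();d=np.array([.5394,.3143])-o["tool_pos"][:2];y=o["ee_rot"][2];print(o["tool_pos"],o["ee_rot"],"xt",d@[np.cos(y),np.sin(y)],"yt",d@[np.sin(y),-np.cos(y)],o["wrist_force"])
E
```

```text
time: 6.8
tool_pos: [0.5404, 0.3133, 0.1573]
ee_rot: [-3.14, 0.002, 1.117]
wrist_force: [-0.2, 1.1, -3.7]
width: 0.0303
finger_force: 30.0
[0.54043862 0.31334111 0.15729534] [-3.14009652e+00  2.15268413e-03  1.11665375e+00] xt 0.00040606479348922537 yt -0.0013539971580547336 [-0.19946261  1.14438692 -3.66301271]
```

```bash

python3 -m crank '[[1,[0.0005,-0.0012,0.005],[0,0,0]],[1,[0,0,0.01],[0,0,0]],[1,[0,0,0.01],[0,0,0]],[1,[0,0,0.01],[0,0,0]],[1,[0,0,0.004],[0,0,0]],[1,[0,0,0],[0,0,0]],[1,[0,0,0],[0,0,0]]]'
```

```text
time: 7.5
tool_pos: [0.5398, 0.3159, 0.1194]
ee_rot: [-3.141, 0.0, 1.119]
wrist_force: [-0.3, 0.5, -4.5]
width: 0.0303
finger_force: 30.0
```

```bash

python3 -m crank '[[1,[0,0,0.003],[0,0,0]],[1,[0,0,0.003],[0,0,0]],[1,[0,0,0.003],[0,0,0]],[1,[0,0,0.003],[0,0,0]],[1,[0,0,0],[0,0,0]],[1,[0,0,0],[0,0,0]]]'
```

```text
time: 8.1
tool_pos: [0.5404, 0.3165, 0.1096]
ee_rot: [3.14, -0.003, 1.119]
wrist_force: [-2.8, -0.2, 5.0]
width: 0.0299
finger_force: 30.0
```

```bash

python3 -m crank '[[1,[0,0,0.002],[0,0,0]],[1,[0,0,0.002],[0,0,0]],[1,[0,0,0.002],[0,0,0]],[1,[0,0,0.002],[0,0,0]],[1,[0,0,0],[0,0,0]],[1,[0,0,0],[0,0,0]]]'
```

```text
time: 8.7
tool_pos: [0.5408, 0.317, 0.1045]
ee_rot: [3.139, -0.005, 1.119]
wrist_force: [-4.4, -0.8, 13.4]
width: 0.0302
finger_force: 30.0
```

```bash

python3 -m crank '[[1,[0,0,0.002],[0,0,0]],[1,[0,0,0.002],[0,0,0]],[1,[0,0,0],[0,0,0]],[1,[0,0,0],[0,0,0]]]'
```

```text
time: 9.1
tool_pos: [0.5413, 0.3175, 0.1043]
ee_rot: [3.137, -0.008, 1.119]
wrist_force: [-7.7, -2.7, 24.9]
width: 0.0302
finger_force: 30.0
```

```bash

python3 -m crank '[[1,[0,0,-0.003],[0,0,0]],[0,[0,0,0],[0,0,0]],[0,[0,0,0],[0,0,0]],[0,[0,0,0],[0,0,0]],[0,[0,0,0],[0,0,0]],[0,[0,0,0],[0,0,0]],[0,[0,0,0],[0,0,0]],[0,[0,0,0],[0,0,0]]]'
python3 -m crank '[[0,[0,0,-0.03],[0,0,0]],[0,[0,0,-0.04],[0,0,0]],[0,[0,0,-0.04],[0,0,0]],[0,[0,0,-0.02],[0,0,0]],[0,[0,0,0],[0,0,0]],[0,[0,0,0],[0,0,0]]]'
python3 - <<'E'
from h import *
s=snap("wrist","w3");o=robot.get_obs();print(o["tool_pos"],o["ee_rot"])
W=cloud(s);m=np.hypot(W[...,0]-.54,W[...,1]-.315)<.03
q=W[m]
for lo,hi in((.125,.15),(.09,.103)):
    k=q[(q[:,2]>lo)&(q[:,2]<hi)];print(lo,len(k),np.median(k,0),cv2.minEnclosingCircle((k[:,:2]*1000).astype(np.float32)))
k=q[q[:,2]>.128];A=np.c_[k[:,:2]-k[:,:2].mean(0),np.ones(len(k))];print(np.linalg.lstsq(A,k[:,2],rcond=None)[0])
snap("top","t2")
E
```

```text
time: 9.9
tool_pos: [0.5398, 0.3159, 0.0982]
ee_rot: [-3.141, 0.0, 1.119]
wrist_force: [0.8, -0.5, -0.8]
width: 0.0828
finger_force: 0.0
time: 10.5
tool_pos: [0.5398, 0.3158, 0.2279]
ee_rot: [-3.141, 0.0, 1.119]
wrist_force: [-1.0, -0.2, 0.5]
width: 0.0939
finger_force: 0.0
[0.53920249 0.31560032 0.22641735] [-3.13964490e+00  2.35048717e-03  1.11851370e+00]
0.125 1340 [0.54026554 0.31611767 0.13189027] ((540.167724609375, 315.62640380859375), 16.458009719848633)
0.09 968 [0.54842434 0.32732254 0.09649694] ((539.7438354492188, 315.51812744140625), 23.92203712463379)
[3.09600134 6.3164206  0.28703011]
```

View pics/w3.png

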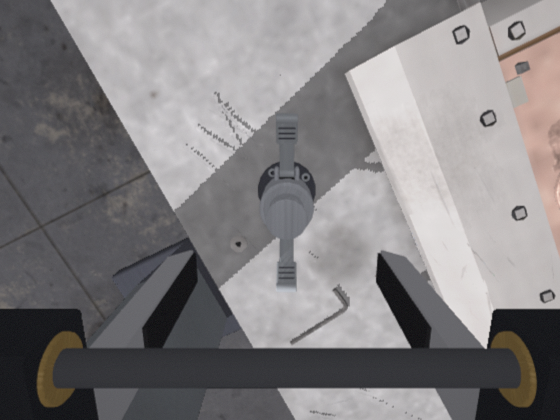

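The cap is on the adaptor: knob top at about (287,205), read at 131.9 mm, which matches fully home after the 1.2 mm bias seen earlier. The levers are still up, with tips at (287,118) and (286,287). Next I close the fingers and go above lever a.

```bash

python3 -m crank '[[1,[0.035,0,0],[0,0,0]],[1,[0.033,0,0],[0,0,0]],[1,[0,0,0.04],[0,0,0]],[1,[0,0,0.03],[0,0,0]],[1,[0,0,0],[0,0,0]],[1,[0,0,0],[0,0,0]],[1,[0,0,0],[0,0,0]],[1,[0,0,0],[0,0,0]]]'
python3 -m crank '[[1,[0,0,0],[0,0,0]],[1,[0,0,0.02],[0,0,0]],[1,[0,0,0.015],[0,0,0]],[1,[0,0,0.01],[0,0,0]],[1,[0,0,0.01],[0,0,0]],[1,[0,0,0.01],[0,0,0]],[1,[0,0,0],[0,0,0]]]'
```

```text
time: 11.4
tool_pos: [0.5705, 0.3775, 0.1614]
ee_rot: [3.139, -0.004, 1.118]
wrist_force: [0.5, 0.1, -0.3]
width: 0.0332
finger_force: 0.0
time: 12.1
tool_pos: [0.5689, 0.3767, 0.0918]
ee_rot: [-3.14, 0.002, 1.119]
wrist_force: [-0.4, -0.2, 0.7]
width: 0.0006
finger_force: 0.2
```

```bash

python3 -m crank '[[1,[0,0,0.01],[0,0,0]],[1,[0,0,0.01],[0,0,0]],[1,[0,0,0.01],[0,0,0]],[1,[0,0,0.01],[0,0,0]],[1,[0,0,0],[0,0,0]]]'
python3 -m crank '[[1,[0,0,0.005],[0,0,0]],[1,[0,0,0.005],[0,0,0]],[1,[0,0,0.003],[0,0,0]],[1,[0,0,0],[0,0,0]]]'
```

```text
time: 12.6
tool_pos: [0.5684, 0.3766, 0.0509]
ee_rot: [-3.139, 0.003, 1.119]
wrist_force: [0.8, 0.9, 0.6]
width: 0.0005
finger_force: 0.3
time: 13.0
tool_pos: [0.5693, 0.377, 0.0399]
ee_rot: [-3.141, 0.0, 1.119]
wrist_force: [0.0, 0.4, 0.6]
width: 0.0001
finger_force: 0.3
```

```bash

python3 -m crank '[[1,[0,0,0.003],[0,0,0]],[1,[0,0,0.003],[0,0,0]],[1,[0,0,0.002],[0,0,0]],[1,[0,0,0],[0,0,0]]]'
python3 -m crank '[[1,[0,0,0.002],[0,0,0]],[1,[0,0,0.002],[0,0,0]],[1,[0,0,0],[0,0,0]]]'
```

```text
time: 13.4
tool_pos: [0.5693, 0.377, 0.032]
ee_rot: [-3.141, 0.0, 1.119]
wrist_force: [0.6, 1.2, 0.9]
width: 0.0003
finger_force: 0.4
time: 13.7
tool_pos: [0.5694, 0.377, 0.0281]
ee_rot: [-3.141, 0.0, 1.119]
wrist_force: [0.2, 0.3, 0.2]
width: 0.0006
finger_force: 0.4
```

```bash

python3 -m crank '[[1,[-0.002,0,0],[0,0,0]],[1,[-0.002,0,0],[0,0,0]],[1,[-0.002,0,0],[0,0,0]],[1,[0,0,0],[0,0,0]]]'
python3 - <<'E'
from h import *
s=snap("scene","s4")["color"][220:370,100:300];cv2.imwrite("pics/s4c.png",cv2.resize(s,None,fx=4,fy=4,interpolation=2)[...,::-1])
E
```

```text
time: 14.1
tool_pos: [0.5675, 0.3728, 0.0293]
ee_rot: [3.141, -0.003, 1.119]
wrist_force: [2.2, 4.8, -0.5]
width: 0.0003
finger_force: 2.0
```

View pics/s4c.png

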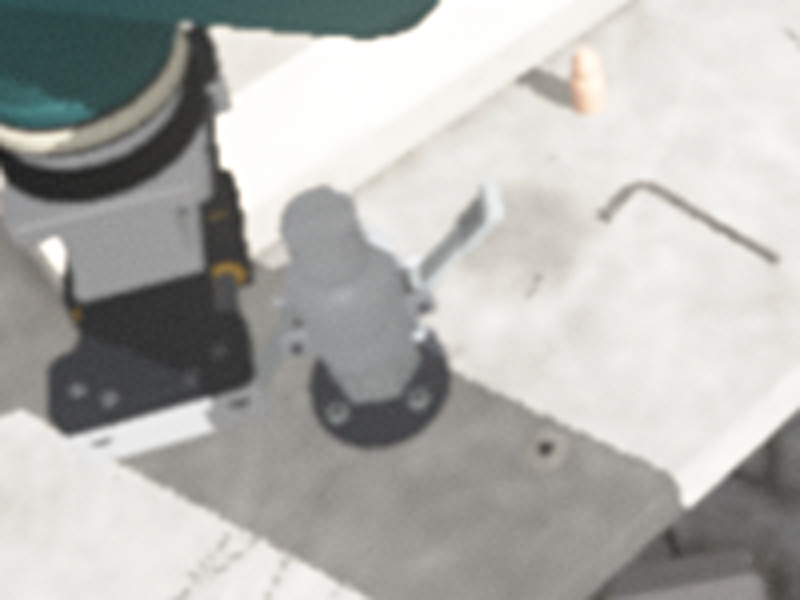

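Lever a now points down beside the finger, at crop (280,340); lever b is still up at (490,200). I'll push inward a little more to confirm lever a is on its stop.

```bash

python3 -m crank '[[1,[-0.002,0,0],[0,0,0]],[1,[-0.002,0,0],[0,0,0]],[1,[0,0,0],[0,0,0]]]'
python3 -m crank '[[1,[0.006,0,0],[0,0,0]],[1,[0.01,0,0],[0,0,0]],[1,[0.01,0,-0.04],[0,0,0]],[1,[0,0,-0.05],[0,0,0]],[1,[0,0,-0.05],[0,0,0]],[1,[0,0,-0.04],[0,0,0]],[1,[0,0,-0.02],[0,0,0]],[1,[0,0,0],[0,0,0]]]'
```

```text
time: 14.45
tool_pos: [0.5668, 0.3711, 0.0301]
ee_rot: [3.14, -0.008, 1.119]
wrist_force: [4.5, 8.1, 0.1]
width: 0.001
finger_force: 3.8
time: 15.25
tool_pos: [0.5778, 0.3918, 0.2331]
ee_rot: [3.137, -0.005, 1.118]
wrist_force: [0.1, -0.9, 0.4]
width: 0.0006
finger_force: 0.0
```

```bash

python3 -m crank '[[1,[-0.04,0,0],[0,0,0]],[1,[-0.04,0,0],[0,0,0]],[1,[-0.04,0,0],[0,0,0]],[1,[-0.032,0,0],[0,0,0]],[1,[0,0,0.04],[0,0,0]],[1,[0,0,0.04],[0,0,0]],[1,[0,0,0],[0,0,0]],[1,[0,0,0],[0,0,0]]]'
python3 - <<'E'
from h import *
s=snap("wrist","w5");o=robot.get_obs();y=o["ee_rot"][2];d=o["tool_pos"][:2]-[.540,.3157];print(o["tool_pos"],"r",d@[np.cos(y),np.sin(y)],"t",d@[np.sin(y),-np.cos(y)])
W=cloud(s);q=W[np.hypot(W[...,0]-.54,W[...,1]-.3157)<.09];d=q[:,:2]-[.54,.3157];r=d@[np.cos(1.1185),np.sin(1.1185)];t=d@[np.sin(1.1185),-np.cos(1.1185)]
for a in np.arange(.03,.09,.006):
    k=q[(abs(t)<.006)&(r>a)&(r<a+.006)&(q[:,2]>.012)];print(a.round(3),len(k),k[:,2].max().round(4) if len(k) else 0, np.median(k[:,2]).round(4) if len(k) else 0)
k=q[q[:,2]>.125];k=k[k[:,2]<.14];print(np.median(k,0))
E
```

```text
time: 16.05
tool_pos: [0.5088, 0.2541, 0.1462]
ee_rot: [-3.138, 0.004, 1.118]
wrist_force: [-0.9, 0.4, 1.3]
width: 0.0004
finger_force: 0.0
[0.51027879 0.25481005 0.14866251] r -0.06775632160572571 t -0.00013098933905723517
0.03 134 0.071 0.0612
0.036 143 0.059 0.0541
0.042 120 0.0507 0.0466
0.048 135 0.0439 0.0394
0.054 119 0.0371 0.0326
0.06 135 0.0299 0.0252
0.066 17 0.0258 0.0236
0.072 0 0 0
0.078 0 0 0
0.084 0 0 0
[0.54043217 0.31630243 0.13199606]
```

Lever a slopes at 50°, so it is fully shut, and the cap is still at home height. Next I press lever b.

```bash

python3 -m crank '[[1,[0,0,0.02],[0,0,0]],[1,[0,0,0.02],[0,0,0]],[1,[0,0,0.012],[0,0,0]],[1,[0,0,0.01],[0,0,0]],[1,[0,0,0.01],[0,0,0]],[1,[0,0,0.01],[0,0,0]],[1,[0,0,0.01],[0,0,0]],[1,[0,0,0],[0,0,0]]]'
python3 -m crank '[[1,[0,0,0.008],[0,0,0]],[1,[0,0,0.006],[0,0,0]],[1,[0,0,0.006],[0,0,0]],[1,[0,0,0.005],[0,0,0]],[1,[0,0,0.002],[0,0,0]],[1,[0,0,0],[0,0,0]]]'
python3 -m crank '[[1,[0.002,0,0],[0,0,0]],[1,[0.002,0,0],[0,0,0]],[1,[0.002,0,0],[0,0,0]],[1,[0.002,0,0],[0,0,0]],[1,[0.002,0,0],[0,0,0]],[1,[0,0,0],[0,0,0]],[1,[0,0,0],[0,0,0]]]'
```

```text
time: 16.9
tool_pos: [0.5093, 0.2546, 0.0548]
ee_rot: [-3.14, 0.002, 1.119]
wrist_force: [-0.2, -0.8, 0.3]
width: 0.0003
finger_force: 0.2
time: 17.5
tool_pos: [0.5097, 0.2543, 0.0292]
ee_rot: [-3.141, 0.001, 1.119]
wrist_force: [-0.9, -1.5, 2.6]
width: 0.0004
finger_force: 1.4
time: 18.2
tool_pos: [0.5106, 0.2566, 0.0276]
ee_rot: [-3.139, 0.018, 1.118]
wrist_force: [-7.0, -16.6, 5.7]
width: 0.0003
finger_force: 9.1
```

```bash

python3 -m crank '[[1,[-0.01,0,0],[0,0,0]],[1,[-0.012,0,0],[0,0,0]],[1,[-0.014,0,-0.03],[0,0,0]],[1,[0,0,-0.05],[0,0,0]],[1,[0,0,-0.05],[0,0,0]],[1,[-0.03,0,-0.03],[0,0,0]],[1,[-0.04,0,0],[0,0,0]],[1,[0,0,0],[0,0,0]]]'
python3 -m crank '[[1,[-0.02,0,0],[0,0,0]],[1,[0,0,0],[0,0,0]],[1,[0,0,0],[0,0,0]]]'
python3 - <<'E'
from h import *
y=1.1185
for n in("wrist","top"):
    s=snap(n,n[0]+"6");W=cloud(s);q=W[np.hypot(W[...,0]-.54,W[...,1]-.3157)<.09];d=q[:,:2]-[.54,.3157];r=d@[np.cos(y),np.sin(y)];t=d@[np.sin(y),-np.cos(y)]
    for sg in(1,-1):
        m=(abs(t)<.005)&(sg*r>.036)&(sg*r<.064)&(q[:,2]>.016);
        if m.sum()>5: print(n,sg,m.sum(),np.degrees(np.arctan(np.polyfit(sg*r[m],q[m,2],1)[0])))
    k=q[(q[:,2]>.125)&(q[:,2]<.14)];print(len(k),np.median(k,0))
print(robot.get_obs()["tool_pos"],robot.get_obs()["wrist_force"])
E
```

```text
time: 19.0
tool_pos: [0.4676, 0.1663, 0.1914]
ee_rot: [3.138, -0.002, 1.116]
wrist_force: [0.2, 0.5, 0.3]
width: 0.0003
finger_force: 0.0
time: 19.3
tool_pos: [0.4596, 0.1511, 0.1891]
ee_rot: [-3.141, -0.001, 1.118]
wrist_force: [-0.3, 0.3, 0.3]
width: 0.0002
finger_force: 0.0
wrist -1 567 -50.72703322743299
0 [nan nan nan]
top 1 28 -46.872499814870956
55 [0.54963587 0.31337294 0.1328621 ]
[0.45970306 0.15126729 0.18903273] [-0.33375199  0.22439309 -0.57238004]
  return _methods._mean(a, axis=axis, dtype=dtype,
  ret = um.true_divide(
```

View pics/w6.png

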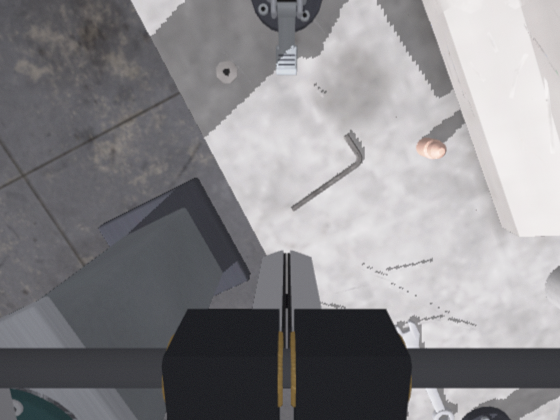

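Lever b hangs fully shut, at (287,50) with a 50.7° slope. Lever a is still shut (46.9° from a coarse top-view fit), the bystanders are in place and the arm is clear.

```bash
python3 -c "
from bench import robot
print(robot.close_job())"
```

```text
the job is handed in; nothing more can be done
None
```

The coupling cap is fully home on the grooved adaptor, both cam levers are shut and the arm is clear. I handed the job in at about 19 s of the 69 s allowed; no verdict came back.

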